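# Put the headphones on charge

### The job

Lift the headphones up and off the two-pronged stand they hang on, and set them gently, upright, into the white charging dock so that both ear cups sit fully home in its two wells. Let go of them there, and do not disturb the cat figurine, the remote control or the mug.

Things in the scene. Friction and masses are not known exactly. Their poses are not given: they have to be found in the camera images.
- headphones: Loose rigid black headphones, orange trim, 0.26 kg, 190 mm high, 180 mm wide (y). Origin midway between the ear cups, level with their flat undersides; z up, y from cup to cup, x fore-aft. Cups: rounded blocks 62 (x) x 40 (y) x 78 mm high, centred at y = +-70 mm. They start hanging upright, band across both prongs, cup undersides 75 mm above the table. Front and back alike.
- headphones_crown (a point): Centre of the top face of the headband's crown, 190 mm above the headphones' origin. The crown is a straight flat bar 96 mm long (y), 32 mm wide (x), 22 mm thick (underside 168 mm above the origin), its ends sloping down to stems 20 mm wide. It can be pinched here from above across its 32 mm (closing along headphones x), between the prongs.
- stand: Headphone stand, fixed. Origin on the table under the middle of the prongs; z up. Wooden foot 170 x 150 x 12 mm centred at x = -25 mm; post 18 mm thick at x = -80 mm; on it, 238 mm up, a 14 mm cross bar along y and two level brass prongs 10 mm thick, centre lines at y = +-34 mm (58 mm free between), from x = -80 to +46 mm: they point along +x, away from the robot.
- stand_prongs (a point): Point midway between the prongs, level with their top faces, 243 mm above the table; the crown starts within about 10 mm of it in x. The prong ends turn up at stand x = +40 to +51 mm, to 260 mm above the table. The fork lies between the ear cups: raise the crown 17 mm or more (better 40), then draw the headphones about 110 mm along stand +x until the cups are past the prong ends, then go sideways.
- dock: White charging dock, fixed: block 90 (x) x 208 (y) x 28 mm high with two rectangular wells open at the top, each 74 (x) x 52 mm (y), 20 mm deep, grey floor with a copper strip, centred at y = +-70 mm; 6 mm of play all round each cup. Origin at the centre of its underside on the table; z up, y from well to well.
- dock_floor (a point): Centre of the dock at the height of the well floors, 8 mm above the table. When the headphones are home their origin is at this point and their y axis lies along the dock's y, either way.
- cat: Loose wooden cat figurine, copper stripes, 60 mm across, 102 mm high, on the table beyond the stand and dock; origin at the centre of its underside. Leave alone.
- remote: Loose grey remote control, 170 x 45 x 18 mm, lying on the table beyond the stand and dock; origin at the centre of its underside, long side along its x. Leave alone.
- mug: Loose blue mug, 80 mm across, 85 mm high, handle at +y, beyond the stand and dock; origin at the centre of its underside. Leave alone.
There are look-alikes about, which are no part of the job. Of the things that look like the headphones, the largest one is meant.

How it is judged:
On the way:
1. the headphones are held by the fingers and lifted clear of the stand, at least 15 mm above where they hung and no longer touching it (z of headphones in the frame of stand above 0.09 m and contact force between headphones and stand below 0.05 N and contact force between the fingers and headphones above 0.5 N), for 0.1 s.
At the end, for the whole second after the job is handed in: The headphones stand at rest in the dock, both cups down on the well floors: origin within 12 mm horizontally and 5 mm in height of the dock_floor point, upright within 0.1 rad, turned with the dock within 0.15 rad (either way round), and let go (horizontal distance between headphones and dock_floor below 0.012 m and z of headphones in the frame of dock_floor between -0.004 and 0.005 m and angle between headphones's own z axis and vertical below 0.1 rad and angle between the y axis of headphones and the y axis of dock, either way round below 0.15 rad and linear speed of headphones below 0.02 m/s and angular speed of headphones below 0.1 rad/s); the robot touches nothing.
It fails at once if a bystander (cat, remote or mug) is moved more than 30 mm (distance of any of cat, remote, mug from where it was at the start of the episode above 0.03 m).
It fails at once if the cat or the mug is tipped over (angle between any of cat, mug's own z axis and vertical above 0.6 rad).
It fails at once if the headphones are dropped or slammed into the dock: they move faster than 0.45 m/s within 40 mm above its well floors (horizontal distance between headphones and dock_floor below 0.04 m and z of headphones in the frame of dock_floor below 0.04 m and linear speed of headphones above 0.45 m/s).
It also fails if it takes over 48 s, if anything falls off the work surface, if the arm or the gripper's body presses on something with over 40 N, if the wrist force passes 120 N, or if a joint passes its speed limit or range.

### The arm

A 6-joint arm with a two-finger parallel gripper is mounted at the origin on the work surface. World frame = base frame: x ahead of the robot, y to its left, z up, the work surface at z = 0. Lengths are in m, angles in rad, forces in N, time in s.
With the tool pointing down it reaches from about 0.375 to 0.925 m from the base axis. Payload 5.7 kg.
Tool frame: the origin (TCP) lies midway between the tips of the shut fingers; the grasp point (between the pads) lies 19 mm behind it; z points along the fingers, x is the direction in which the jaws open and shut, and the axes are right-handed (so a half turn about z gives the same grasp; the last joint's range is limited). The gripper opens to 88 mm and grips with 3 to 60 N. Pads are 20 mm wide; open, the fingers measure 115 mm over their backs; the gripper's body (75 mm by 178 mm) begins 61 mm behind the grasp point.
Start: joints at [1.166, 0.359, 1.51, -0, 1.272, -0.115], TCP at [0.171, 0.575, 0.187] pointing down, gripper open.
Joint ranges: [-2.97, 2.97], [-1.01, 2.36], [0.21, 2.38], [-0.96, 4.11], [0.2, 2.71], [-2.98, 2.98]. Speed limits (rad/s): [2.39, 2.39, 3.14, 3.14, 3.14, 3.14].

### API

Orientations are given as a unit quaternion [x, y, z, w].
In Python, from bench import move_ptp, servo_line, goto_joints, move_gripper, sleep, inverse_kinematics, capture, PlanningError, close_job, spot_in, silhouettes, current_clock, current_joint_pos, current_qvel, current_joint_torque, current_position, current_orientation, current_force, current_torque, current_finger_gap gives the robot as it stands. Calls block until the motion is done:
- move_ptp(position, orientation): joint-space move of the TCP to a pose.
- servo_line(position, orientation=None, rate=0.15, contact_N=None): straight line of the TCP; orientation=None keeps the orientation; rate is the mean speed in m/s. With contact_N (N) it stops when the force on the tool has changed by that much, and returns True; else False.
- goto_joints(angles): joint-space move.
- move_gripper(opening): finger opening in m; the grip force is fixed at half the most; returns when the fingers have stopped.
- sleep(seconds).
- inverse_kinematics(position, orientation): joint angles nearest the present ones, or None.
- capture(name): name is "scene" or "side" or "wrist"; returns a dict with "image" (400x640x3 uint8, blue, green, red), "range_z" (400x640 float32, m along the optical axis (not along the pixel's ray), 0 where there is no reading), "intrinsics" (3x3 intrinsics, pixels), "R" (3x3) and "t" (3): a world point X has camera coordinates R X + t. Camera axes: x right, y down, z forward; pixel columns grow to the right and rows downward; lengths in m; the calibration is good to about 2 mm. A picture is of the moment at which its call begins.
A pose or a line that the arm cannot do raises PlanningError and nothing moves.
- close_job(): hands the job in, once; it reports no verdict.
Trained networks look in the newest picture that a camera, given by its name, has taken for a name from the list of things; names that differ only in an ending like _2 or _b are one class to them, and where a whole thing is asked for, a point or a joint stands for the part that bears it (a point fixed in the world has none). Each returns a list of dicts, best first, with "conf" (0 to 1); they miss things now and then, are a little off and sometimes report something else, mostly with a low value. They report only what shows in the picture. A call takes as long as a camera call. They do not tell look-alikes from the thing itself.
- spot_in(camera, query): "xy" ([column, row] in pixels, amid what is visible of it).
- silhouettes(camera, query): "region" (400x640 bool, what is visible of it) and "xy" ([column, row] in pixels, amid what is visible of it).
Readings, each from a call of its own:
- current_clock(): time.
- current_joint_pos(): joint angles.
- current_qvel(): joint speeds.
- current_joint_torque(): joint torques, N m.
- current_position(): TCP position.
- current_orientation(): TCP orientation.
- current_force(): force on the tool from outside, world axes, zero at the start.
- current_torque(): the same for the moment, N m.
- current_finger_gap(): finger opening in m.
Only numpy, scipy, OpenCV 4.12 (cv2) and the standard library are available. Lean on these libraries where they do the work, as an engineer would, in place of code of your own. Each camera call takes 0.05 s, during which the arm holds its last target. There are 200 camera calls.

## Working session

There is one attempt and no reset: what is moved stays moved. The work goes in short steps, each a Python script; the robot and the scene stay as the last script left them, time stands still between calls to the robot, and variables do not carry over. Pictures are saved under pics/ and viewed, about 8 in all and at most 12, crops included, and the job is handed in when it is done.

```bash
ls; mkdir -p pics
cat > h.py <<'E'
import numpy as np, cv2
from bench import *
def cloud(c):
    Z=c["range_z"]; K=c["intrinsics"]; v,u=np.indices(Z.shape)
    P=np.stack([(u-K[0,2])/K[0,0]*Z,(v-K[1,2])/K[1,1]*Z,Z],-1)
    return (P-c["t"])@c["R"]   # R^T (p-t)
E
python3 - <<'E'
from h import *
a=capture("scene");b=capture("side")
im=np.vstack([a["image"],b["image"]]);cv2.imwrite("pics/1.png",cv2.resize(im,(480*2,600*2))[::1] if 0 else cv2.resize(im,(480,600)))
cv2.imwrite("pics/a.png",a["image"]);cv2.imwrite("pics/b.png",b["image"])
for n,c in(("scene",a),("side",b)):
    W=cloud(c)
    for q in("headphones","dock","stand","cat","remote","mug"):
        for s in silhouettes(n,q)[:4]:
            m=s["region"]&(c["range_z"]>0); P=W[m]
            if len(P)<5: continue
            print(n,q,round(s["conf"],2),np.round(s["xy"]),m.sum(),np.round(np.percentile(P,2,0),3),np.round(np.percentile(P,98,0),3))
print(current_clock(),current_position(),current_orientation())
E
```

```text
pics
scene headphones 0.81 [414. 209.] 2934 [0.389 0.147 0.014] [0.517 0.327 0.266]
scene headphones 0.74 [474. 245.] 1816 [ 0.28   0.37  -0.001] [0.463 0.498 0.142]
scene dock 0.9 [254. 179.] 1530 [ 0.474 -0.332  0.003] [ 0.563 -0.129  0.031]
scene dock 0.33 [416. 208.] 2926 [0.217 0.142 0.001] [0.517 0.327 0.266]
scene stand 0.92 [397. 235.] 2847 [0.372 0.163 0.006] [0.539 0.313 0.246]
scene cat 0.95 [234. 251.] 741 [ 0.742 -0.073  0.001] [ 0.805 -0.003  0.095]
scene remote 0.98 [186. 216.] 895 [ 0.686 -0.286  0.003] [ 0.837 -0.198  0.022]
scene mug 0.6 [319. 299.] 1847 [0.717 0.194 0.004] [0.812 0.271 0.086]
side headphones 0.92 [345. 280.] 2342 [0.437 0.155 0.011] [0.514 0.328 0.268]
side headphones 0.79 [360. 378.] 953 [0.373 0.385 0.009] [0.447 0.483 0.144]
side headphones 0.72 [271. 351.] 1377 [0.534 0.376 0.009] [0.645 0.47  0.143]
side dock 0.64 [366. 185.] 1526 [ 0.472 -0.334  0.005] [ 0.558 -0.129  0.033]
side stand 0.9 [364. 317.] 3497 [0.369 0.164 0.003] [0.536 0.317 0.247]
side cat 0.56 [266. 203.] 458 [ 0.75  -0.043  0.008] [ 0.798 -0.003  0.096]
side remote 0.67 [291. 164.] 612 [ 0.68  -0.285  0.005] [ 0.834 -0.198  0.024]
side mug 0.87 [237. 278.] 1278 [0.714 0.192 0.004] [0.805 0.27  0.087]
0.7 [0.17145539 0.57494408 0.18734806] [ 8.01805189e-01  5.97585507e-01 -1.64724906e-05  1.85058021e-05]
```

View pics/a.png

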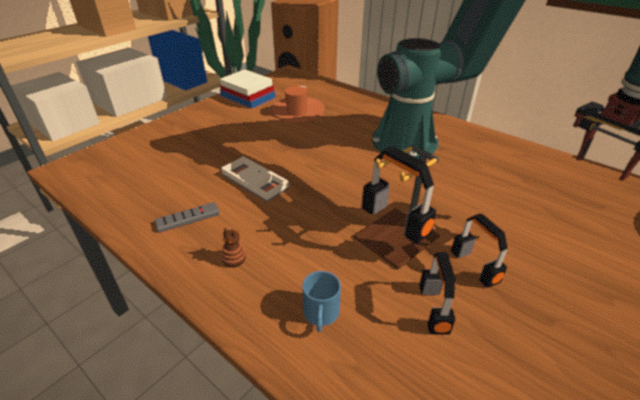

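View pics/b.png

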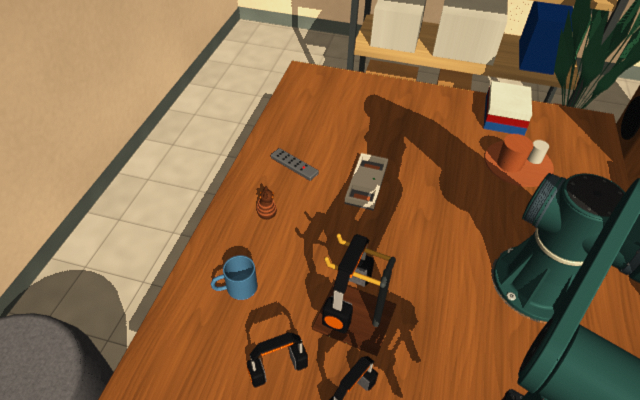

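The scene view shows the target headphones on the stand at about (400,190) px, with two smaller pairs at (480,250) and (440,290), and the dock at (254,179). The side view agrees: headphones at (345,280), dock at (366,182). Next I'll fit centres and yaws from the clouds, then go above the crown for a close look.

```bash
cat >> h.py <<'E'
from scipy.spatial.transform import Rotation as Rot
def quat(jaw): # tool down, jaw (tool x) at world angle jaw
    x=np.array([np.cos(jaw),np.sin(jaw),0]);z=np.array([0,0,-1.]);return Rot.from_matrix(np.stack([x,np.cross(z,x),z],1)).as_quat()
def rect(P):
    r=cv2.minAreaRect((P[:,:2]*1000).astype(np.float32)); return np.round(r[0],1),np.round(r[1],1),round(r[2],1)
def near(W,c,r,z0,z1):
    m=(np.hypot(W[...,0]-c[0],W[...,1]-c[1])<r)&(W[...,2]>z0)&(W[...,2]<z1);return W[m]
E
python3 - <<'E'
from h import *
for n in("scene","side"):
    W=cloud(capture(n))
    P=near(W,(.475,.238),.09,.26,.275); print(n,"crown",len(P),rect(P),np.median(P[:,2]))
    D=near(W,(.517,-.231),.13,.022,.036); print("dock",len(D),rect(D),np.median(D[:,2]))
    F=near(W,(.455,.238),.13,.008,.018); print("foot",len(F),rect(F))
p,q=current_position(),current_orientation()
print(Rot.from_quat(q).as_matrix().round(2).tolist())
servo_line([p[0],p[1],.40],rate=.3)
for j in (0,np.pi):
    print(inverse_kinematics([.475,.238,.40],quat(j)),inverse_kinematics([.475,.238,.235],quat(j)),inverse_kinematics([.517,-.231,.17],quat(j)))
E
```

```text
scene crown 454 (array([490.8, 234.4]), array([107.8,  68.2]), 79.8) 0.26503282078072055
dock 881 (array([ 515.8, -233.8]), array([213.2,  93.9]), 88.1) 0.028175996007814116
foot 2178 (array([451. , 237.3]), array([151.2, 173.5]), 81.4)
side crown 630 (array([491.4, 235.6]), array([110.7,  66.5]), 81.8) 0.2653162205541104
dock 947 (array([ 515.8, -234.2]), array([218.3,  90.5]), 88.4) 0.028849649075269837
foot 2380 (array([452.3, 245.4]), array([170.1, 170. ]), 81.7)
[[0.29, 0.96, -0.0], [0.96, -0.29, -0.0], [-0.0, -0.0, -1.0]]
[ 3.34438707e-01  1.35183123e-01  1.30637108e+00 -4.44089210e-16
  1.70003845e+00  3.34438707e-01] [ 3.34438707e-01  2.17751434e-01  1.59171030e+00 -4.44089210e-16
  1.33213092e+00  3.34438707e-01] [-5.42174594e-01  3.27088842e-01  1.60590086e+00 -4.44089210e-16
  1.20860295e+00 -5.42174594e-01]
[ 3.34438707e-01  1.35183123e-01  1.30637108e+00 -4.44089210e-16
  1.70003845e+00 -2.80715395e+00] [ 3.34438707e-01  2.17751434e-01  1.59171030e+00 -4.44089210e-16
  1.33213092e+00 -2.80715395e+00] [-5.42174594e-01  3.27088842e-01  1.60590086e+00 -4.44089210e-16
  1.20860295e+00  2.59941806e+00]
```

Run:
```python
from h import *
move_ptp([.46,.238,.40],quat(np.radians(-9)))
print(current_clock())
a=capture("wrist");cv2.imwrite("pics/w1.png",a["image"])
W=cloud(a)
for n in("wrist","scene","side"):
    c=a if n=="wrist" else capture(n)
    X=cloud(c)
    col=c["image"].astype(int); 
    dark=(col.max(-1)<70)
    X=np.where(dark[...,None],X,9)
    P=near(X,(.475,.238),.08,.258,.272)
    print(n,len(P),len(P)>5 and (rect(P),np.median(P[:,2])))
R=np.hypot(W[...,0]-.475,W[...,1]-.238)<.12
v,u=np.nonzero(R); print(u.min(),u.max(),v.min(),v.max())
```

```text
3.2833
wrist 2078 ((array([475.3, 237.9]), array([111.9,  31.1]), 81.0), np.float64(0.2653600973573732))
scene 469 ((array([476.5, 237.9]), array([109.8,  33.5]), 80.0), np.float64(0.2650484231390275))
side 621 ((array([474.4, 238.8]), array([110.6,  31.7]), 81.1), np.float64(0.26533574677564087))
0 639 0 399
```

View pics/w1.png

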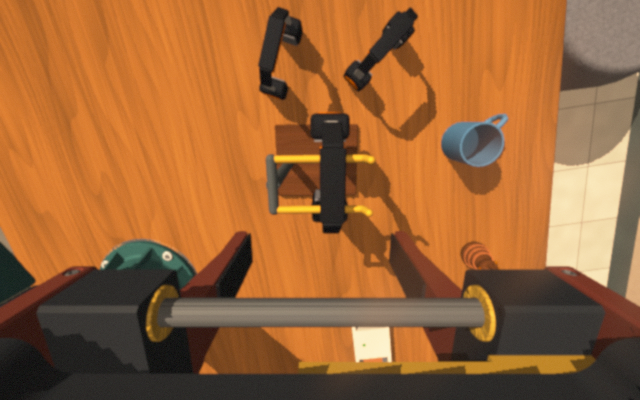

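The wrist view shows the crown at (332,170) px lying across both prongs at rows 158 and 210. All three cameras agree on the crown centre at (0.475, 0.238, 0.265) with yaw −9°. Grasping now.

Run:
```python
from h import *
q=quat(np.radians(-9))
move_ptp([.4753,.238,.30],q)
print("hit",servo_line([.4753,.238,.236],rate=.08,contact_N=6))
move_gripper(.02); print("gap",current_finger_gap(),current_force())
servo_line([.4753,.238,.281],rate=.06); sleep(.2)
print("lifted",current_finger_gap(),current_force(),current_clock())
a=capture("side")
d=np.array([np.cos(np.radians(-9)),np.sin(np.radians(-9)),0])
p=np.array([.4753,.238,.281])+.125*d
servo_line(p,rate=.1)
print(current_finger_gap(),current_force(),current_clock())
b=capture("side");c=capture("scene")
cv2.imwrite("pics/l.png",np.hstack([x["image"][130:380,180:500] for x in(a,b)]+[c["image"][100:350,220:540]])[:, :960])
im=cv2.imread("pics/l.png");cv2.imwrite("pics/l.png",cv2.resize(im,(800,208)))
```

```text
hit False
gap 0.02013771376162203 [0.397661   0.62884728 0.33810437]
lifted 0.020052556558859753 [-0.02426671 -0.5113905   0.4996836 ] 7.0917
0.019747537155907227 [ 0.10555083  1.03175663 -0.05185511] 8.5417
```

View pics/l.png

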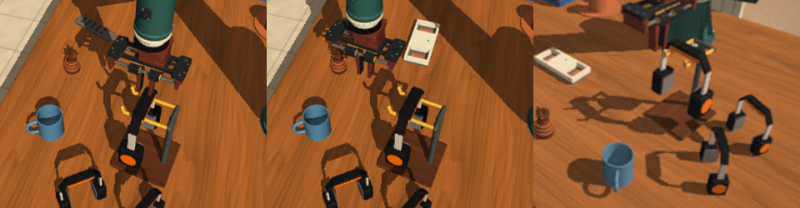

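The gap of 20 mm means the grasp missed: the headphones still hang on the stand, and the gripper looks offset towards −y. I'll check where the arm actually is against where the cameras see the fingers.

Run:
```python
from h import *
print(current_position(),Rot.from_quat(current_orientation()).as_matrix().round(3).tolist(),current_joint_pos().round(3) if hasattr(current_joint_pos(),'round') else current_joint_pos())
p=current_position()
out=[]
for n in("scene","side","wrist"):
    c=capture(n);W=cloud(c)
    for nm,X in(("tcp",p),("crown",np.array([.4753,.238,.265]))):
        k=c["intrinsics"]@(c["R"]@X+c["t"]);uv=k[:2]/k[2];print(n,nm,uv.round(),k[2].round(3), (-c["R"].T@c["t"]).round(3))
        im=c["image"]; cv2.circle(im,tuple(int(v) for v in uv),4,(0,255,0) if nm=="tcp" else (255,0,255),1)
    P=near(W,p[:2],.15,.262,.33);P2=P[P[:,2]<.30];print(len(P),P2.min(0).round(3) if len(P2) else 0,P2.max(0).round(3) if len(P2) else 0)
    X=np.where((c["image"].max(-1)<70)[...,None],W,9);P=near(X,(.475,.238),.08,.258,.272);print("crown",len(P),len(P)>5 and rect(P))
    out.append(im)
cv2.imwrite("pics/m.png",cv2.resize(np.vstack(out[:2]),(480,600)))
```

```text
[0.59823836 0.21862706 0.28121525] [[0.988, -0.156, -0.0], [-0.156, -0.988, 0.0], [-0.0, -0.0, -1.0]] [0.242 0.349 1.294 0.    1.499 0.399]
scene tcp [367. 172.] 0.81 [1.176 0.568 0.744]
scene crown [405. 157.] 0.884 [1.176 0.568 0.744]
523 [0.453 0.185 0.262] [0.5   0.289 0.268]
crown 455 (array([475.8, 237.4]), array([110.4,  34.1]), 80.8)
side tcp [299. 229.] 1.028 [0.402 0.837 1.081]
side crown [352. 253.] 1.008 [0.402 0.837 1.081]
661 [0.452 0.184 0.262] [0.518 0.292 0.27 ]
crown 593 (array([474.7, 238.6]), array([109.8,  31.6]), 81.4)
wrist tcp [319. 228.] 0.212 [0.612 0.296 0.479]
wrist crown [167. 221.] 0.228 [0.612 0.296 0.479]
4989 [0.453 0.183 0.262] [0.498 0.291 0.268]
crown 4850 (array([475.8, 237.6]), array([112. ,  32.4]), 81.4)
```

View pics/m.png

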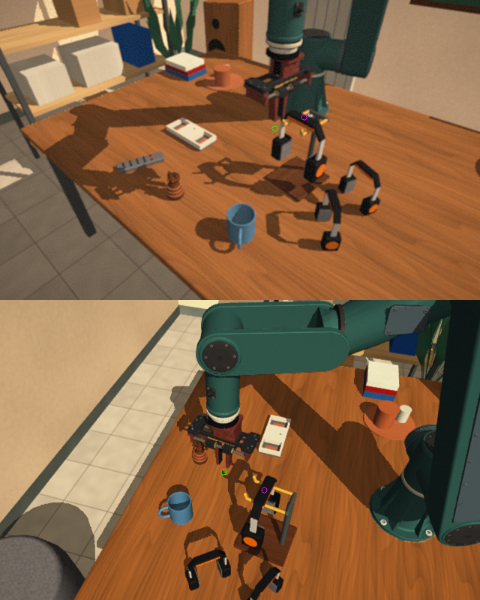

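Run:
```python
from h import *
p=current_position()
w=capture("wrist");s=capture("side")
def mark(c,X,col):
    k=c["intrinsics"]@(c["R"]@X+c["t"]);cv2.circle(c["image"],tuple(int(v) for v in k[:2]/k[2]),3,col,1)
for c in(w,s): mark(c,p,(0,255,0))
crop=cv2.resize(s["image"][130:290,220:380],(400,400),interpolation=cv2.INTER_NEAREST)
cv2.imwrite("pics/n.png",cv2.resize(np.hstack([w["image"],crop]),(800,308)))
W=cloud(s);P=near(W,p[:2],.08,.15,.5)
h,e=np.histogram(P[:,2],bins=np.arange(.15,.5,.02));print([(round(x,2),n) for x,n in zip(e,h)])
Q=P[P[:,2]<P[:,2].min()+.03];print(Q.min(0),Q.max(0),Q.mean(0),current_finger_gap())
```

```text
[(np.float64(0.15), np.int64(0)), (np.float64(0.17), np.int64(0)), (np.float64(0.19), np.int64(0)), (np.float64(0.21), np.int64(0)), (np.float64(0.23), np.int64(0)), (np.float64(0.25), np.int64(1)), (np.float64(0.27), np.int64(0)), (np.float64(0.29), np.int64(0)), (np.float64(0.31), np.int64(63)), (np.float64(0.33), np.int64(96)), (np.float64(0.35), np.int64(112)), (np.float64(0.37), np.int64(59)), (np.float64(0.39), np.int64(146)), (np.float64(0.41), np.int64(589)), (np.float64(0.43), np.int64(1113)), (np.float64(0.45), np.int64(250)), (np.float64(0.47), np.int64(313))]
[0.53080949 0.25982802 0.25661157] [0.53080949 0.25982802 0.25661157] [0.53080949 0.25982802 0.25661157] 0.02034019481960726
```

View pics/n.png

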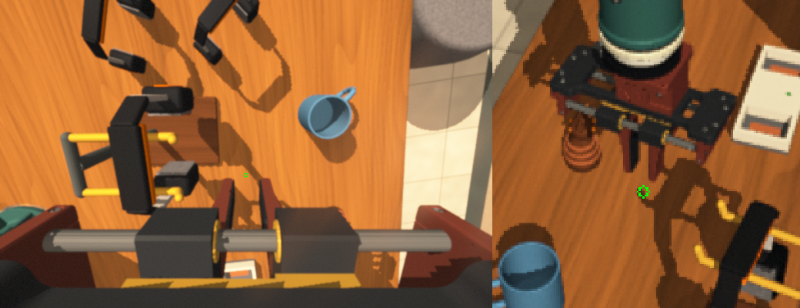

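The fingertips seem to sit about 30 mm above the reported TCP. I'll measure that offset from the depth data at this opening.

Run:
```python
from h import *
p=current_position();M=Rot.from_quat(current_orientation()).as_matrix()
def rep(tag):
    for n in("side","scene","wrist"):
        W=cloud(capture(n));P=near(W,p[:2],.08,.27,.345)
        L=(P-p)@M
        if len(L)<8: print(tag,n,len(L));continue
        L=L[(np.abs(L[:,1])<.06)]
        print(tag,n,len(L),"tool lo/hi mm",(np.percentile(L,3,0)*1000).round(),(np.percentile(L,97,0)*1000).round())
rep("gap20"); move_gripper(0.0);print(current_finger_gap());rep("shut");move_gripper(.085);print(current_finger_gap());rep("open");print(current_clock())
```

```text
gap20 side 138 tool lo/hi mm [-19. -12. -63.] [ 19.   8. -37.]
gap20 scene 264 tool lo/hi mm [-16. -12. -63.] [ 21.  10. -37.]
gap20 wrist 820 tool lo/hi mm [-17. -13. -63.] [ 19.   7. -37.]
0.0004683668065202405
shut side 106 tool lo/hi mm [ -9. -12. -63.] [ 10.   9. -38.]
shut scene 180 tool lo/hi mm [ -7. -12. -63.] [ 11.  10. -37.]
shut wrist 641 tool lo/hi mm [ -7. -13. -63.] [ 10. -10. -37.]
0.08485852214498577
open side 143 tool lo/hi mm [-51. -12. -62.] [ 51.  11. -37.]
open scene 276 tool lo/hi mm [-48. -12. -63.] [ 53.  10. -37.]
open wrist 1530 tool lo/hi mm [-49. -13. -63.] [ 51.   8. -37.]
11.1667
```

Depth from all three cameras agrees: the real fingertips are about 36 mm above the reported TCP, and lateral error is within 1 mm. I'll command 36 mm lower and regrasp, continuing only if the gap and the picture confirm a hold.

Run:
```python
from h import *
q=quat(np.radians(-9))
p=current_position()
servo_line([p[0],p[1],.30],q,rate=.2)
servo_line([.4753,.238,.30],q,rate=.2)
print("hit",servo_line([.4753,.238,.201],q,rate=.09,contact_N=6))
move_gripper(.02); g=current_finger_gap();print("gap",g,current_force())
assert g>.027
servo_line([.4753,.238,.243],rate=.07); sleep(.2)
print("lifted",current_finger_gap(),current_force(),current_clock())
for n in("side","scene"):
    c=capture(n);X=np.where((c["image"].max(-1)<70)[...,None],cloud(c),9);P=near(X,(.475,.238),.09,.29,.318);print(len(P),rect(P),np.percentile(P[:,2],[5,50,95]).round(4))
    cv2.imwrite(f"pics/{n}_lift.png",c["image"])
a,b=cv2.imread("pics/side_lift.png"),cv2.imread("pics/scene_lift.png")
cv2.imwrite("pics/lift.png",np.hstack([a[150:400,180:500],b[100:350,280:600]]))
```

```text
hit False
gap 0.032044993092993454 [-1.30436641  0.07601446  1.24890104]
lifted 0.031837506608723594 [ 0.12652106  1.11308321 -2.35904838] 15.25
567 (array([481.2, 246.1]), array([ 40.2, 104.7]), 6.0) [0.2938 0.3063 0.3095]
538 (array([478.8, 237.4]), array([ 50.9, 122.5]), 7.6) [0.293  0.3057 0.3146]
```

View pics/lift.png

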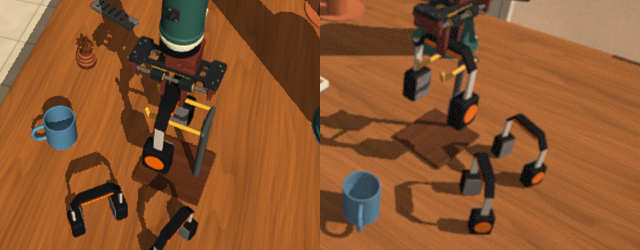

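Both views show the headphones hanging in the jaws clear of the prongs. The gap is 32 mm, the load 2.4 N and the crown 42 mm higher. Next: draw out, refine the dock pose, and go above it.

```bash
cat >> h.py <<'E'
def dockfit(P):
    # robust box fit: yaw minimising extents spread, using percentiles
    from scipy.optimize import minimize_scalar
    xy=P[:,:2]
    def ext(a):
        R=np.array([[np.cos(a),-np.sin(a)],[np.sin(a),np.cos(a)]]);q=xy@R
        return np.percentile(q,1.5,0),np.percentile(q,98.5,0),R
    A=np.radians(np.arange(-10,10,.25));a=A[np.argmin([np.prod(ext(t)[1]-ext(t)[0]) for t in A])]
    lo,hi,R=ext(a);return np.degrees(a),R@((lo+hi)/2),hi-lo
E
python3 - <<'E'
from h import *
d=np.radians(-9);q=quat(d)
p=np.array([.4753+.13*np.cos(d),.238+.13*np.sin(d),.243])
servo_line(p,q,rate=.13)
print(current_finger_gap(),current_force(),current_clock())
for n in("scene","side","wrist"):
    D=near(cloud(capture(n)),(.516,-.232),.14,.022,.036)
    if len(D)>100:print(n,len(D),dockfit(D))
move_ptp([.60,-.0,.243],quat(np.radians(-5)))
j=np.radians(-1.8)
move_ptp([.516,-.233,.243],quat(j))
print(current_finger_gap(),current_force(),current_clock())
for n in("scene","side","wrist"):
    c=capture(n);W=cloud(c)
    D=near(W,(.516,-.232),.14,.022,.036)
    if len(D)>100:print(n,len(D),dockfit(D))
    P=near(W,(.516,-.232),.12,.105,.195);print(" cups",len(P),P.min(0).round(3),P.max(0).round(3))
    cv2.imwrite(f"pics/{n}_d.png",c["image"])
a,b=cv2.imread("pics/side_d.png"),cv2.imread("pics/scene_d.png")
cv2.imwrite("pics/d.png",np.hstack([a[60:310,230:550],b[60:310,120:440]]))
E
```

```text
0.031856222031951105 [ 0.27350997  1.54214172 -3.01911914] 16.5
scene 875 (np.float64(-1.75), array([ 0.51616752, -0.23217668]), array([0.09023556, 0.20597952]))
side 939 (np.float64(-1.5000000000000002), array([ 0.51544428, -0.23310905]), array([0.08847515, 0.20758239]))
0.03201867485199351 [ 0.25868246  0.87820216 -3.00202288] 18.5
scene 868 (np.float64(-1.25), array([ 0.51657853, -0.2331191 ]), array([0.09029734, 0.20685263]))
 cups 1138 [ 0.486 -0.322  0.12 ] [ 0.553 -0.14   0.195]
side 680 (np.float64(-2.75), array([ 0.51471997, -0.23136019]), array([0.08780471, 0.20636636]))
 cups 773 [ 0.484 -0.321  0.121] [ 0.551 -0.136  0.195]
wrist 557 (np.float64(-1.0), array([ 0.51680399, -0.18639679]), array([0.08943098, 0.11286267]))
 cups 1177 [ 0.489 -0.186  0.163] [ 0.55  -0.141  0.195]
```

View pics/d.png

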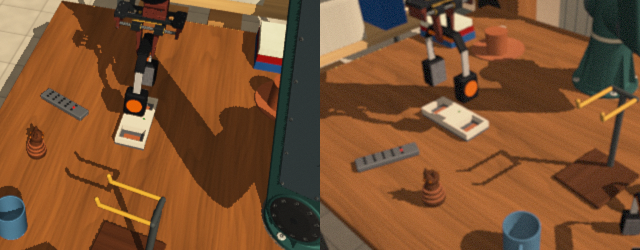

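The headphones hang upright above the dock in both views. The cup extents put them a few mm off the dock centre, so I'll fit them the same way and descend with the correction.

Run:
```python
from h import *
C=[]
for n in("scene","side"):
    W=cloud(capture(n))
    for z0,z1 in((.113,.19),(.13,.18)):
        P=near(W,(.516,-.232),.12,z0,z1);a,c,e=dockfit(P);print(n,round(a,2),c.round(4),e.round(4));C.append(c)
    P=near(W,(.516,-.232),.12,.06,.195);print(" zmin",np.percentile(P[:,2],.5))
    for s in (1,-1):
        P=near(W,(.518,-.23+s*.07),.05,.06,.16);print("  cup",s,len(P),P.size and np.percentile(P[:,2],1).round(4))
```

```text
scene -1.75 [ 0.5209 -0.2275] [0.0574 0.1734]
scene -1.75 [ 0.5209 -0.2278] [0.0573 0.1742]
 zmin 0.12108681569423561
  cup 1 270 0.1206
  cup -1 246 0.1223
side -10.0 [ 0.506  -0.2212] [0.0573 0.1664]
side -10.0 [ 0.506  -0.2204] [0.0571 0.1647]
 zmin 0.12087652766523234
  cup 1 208 0.1195
  cup -1 124 0.1221
```

Run:
```python
from h import *
q=quat(np.radians(-1.7));x,y=.5145,-.235
servo_line([x,y,.170],q,rate=.1)
f0=np.array(current_force())
h=servo_line([x,y,.126],q,rate=.03,contact_N=4)
print("hit",h,current_position(),np.array(current_force())-f0,current_clock())
for n in("scene","side"):
    c=capture(n);cv2.imwrite(f"pics/{n}_e.png",c["image"])
    P=near(np.where((c["image"].max(-1)<70)[...,None],cloud(c),9),(.516,-.232),.05,.17,.215);print(n,len(P),len(P) and np.percentile(P[:,2],[50,90,97]).round(4))
a,b=cv2.imread("pics/side_e.png"),cv2.imread("pics/scene_e.png")
cv2.imwrite("pics/e.png",np.hstack([cv2.resize(z,(400,400)) for z in(a[100:260,290:450],b[90:250,180:340])]))
```

```text
hit True [ 0.51415757 -0.23489264  0.1339185 ] [-1.75180896 -0.47483352  6.04747747] 20.725
scene 217 [0.1981 0.2048 0.2102]
side 274 [0.1986 0.2016 0.2029]
```

View pics/e.png

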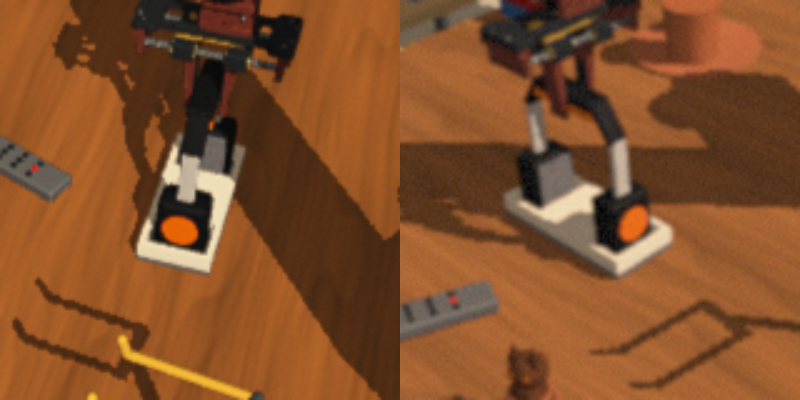

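Contact came at TCP z 0.134, exactly the predicted seated height. The crown top reads 0.198 and both cups show inside the wells. Release, retreat and check.

Run:
```python
from h import *
move_gripper(.085); sleep(.2)
p=current_position();servo_line([p[0],p[1],.30],rate=.12);sleep(.3)
print(current_finger_gap(),current_force(),current_clock())
o=[]
for n in("scene","side","wrist"):
    c=capture(n);W=cloud(c);X=np.where((c["image"].max(-1)<70)[...,None],W,9)
    P=near(X,(.516,-.232),.075,.188,.21);r=rect(P);A=np.c_[P[:,:2]-P[:,:2].mean(0),np.ones(len(P))]
    print(n,len(P),r,np.median(P[:,2]).round(4),"slopes",np.linalg.lstsq(A,P[:,2],rcond=None)[0][:2].round(3)); o.append(c["image"])
    if n=="wrist":continue
    for s in("cat","remote","mug"):
        for k in silhouettes(n,s)[:1]:
            Q=W[k["region"]&(c["range_z"]>0)];print(s,np.percentile(Q,2,0).round(3),np.percentile(Q,98,0).round(3))
cv2.imwrite("pics/f.png",np.hstack([cv2.resize(z,(400,400)) for z in(o[1][100:260,290:450],o[0][90:250,180:340])]))
```

```text
0.08511881901215938 [0.01846024 0.24012973 0.0239017 ] 23.8083
scene 240 (array([ 518.3, -234. ]), array([112.2,  29. ]), 86.1) 0.1977 slopes [-0.132 -0.023]
cat [ 0.751 -0.053 -0.   ] [ 0.805 -0.003  0.094]
mug [ 0.346 -0.431  0.   ] [ 0.548 -0.145  0.199]
side 289 (array([ 514.9, -234.5]), array([114.1,  32. ]), 88.3) 0.1989 slopes [-0.003 -0.033]
cat [ 0.75  -0.061  0.001] [ 0.801 -0.003  0.095]
remote [ 0.679 -0.289  0.001] [ 0.836 -0.197  0.024]
mug [0.714 0.192 0.004] [0.808 0.271 0.087]
wrist 2502 (array([ 514.1, -235.9]), array([116.1,  31.5]), 89.1) 0.1984 slopes [-0.    -0.011]
```

View pics/f.png

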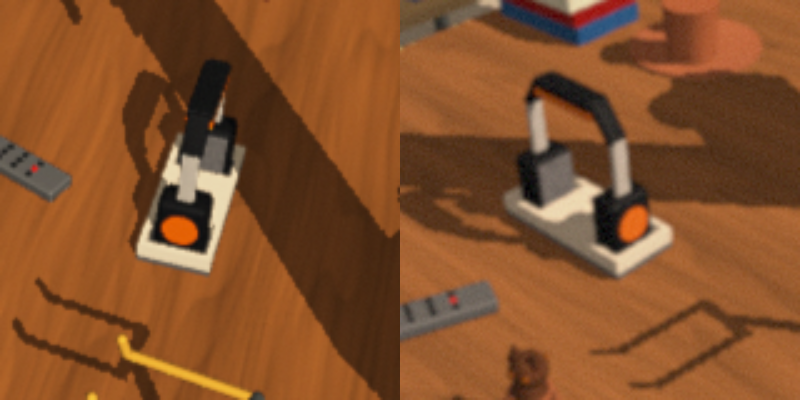

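The headphones stand upright, alone in the dock. The crown is at (0.515, −0.235, 0.198), within about 3 mm of the target, and the gripper is clear.

```bash
python3 -c "
from bench import *
close_job();print(current_clock())"
```

```text
the job is handed in; nothing more can be done
the job is handed in; nothing more can be done
```

The headphones are seated in the dock and released, and I handed the job in at about 24 s. No verdict is reported.

**What happened:** My first grasp closed on nothing, just above the crown. Depth data from all three cameras showed the real fingertips about 36 mm above the reported TCP. I corrected for that and regrasped, with a 32 mm finger gap and 2.4–3 N of load. Then I lifted 42 mm, drew the headphones 130 mm out past the prongs and lowered them until contact, which came at the height expected for seated cups.

**Last checks:**
- **Position:** the crown top is at 0.198 m, as it should be when home. Its centre is within about 3–4 mm of the dock centre.
- **Angle:** the turn relative to the dock is at most about 3°, and the side and wrist views show the crown level. The scene camera's tilt estimate of 0.13 disagreed. It rests on only 240 points taken at a grazing angle, so I discounted it.
- **Bystanders:** the cat, remote and mug are where they started, according to the side camera. In the scene camera the mug detection landed on the headphones by mistake, and it did not report the remote.
- **Gripper:** it is open, raised well clear, and reads no force.

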